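# Lock the reel spindle on its flat

## Task

Swing the crank of the spindle stand until the flat on its shaft faces squarely up at the setscrew, then fit the T-handle hex key standing in the wooden block into the screw and turn it clockwise until the screw bears firmly on the flat: snug, clearly past first resistance, but not forced. Leave the other things on the bench alone; the key may be left in the screw.

Things in the scene. Friction and masses are not known exactly. Their poses are not given: they have to be found in the camera images.
- stand: Fixed spindle stand. Base plate 120 x 170 x 12 mm, aluminium; origin at the centre of its underside, z up, y along the shaft towards the crank end. Over the origin a grey clamp head, 50 (x) x 44 (y) mm, top at z = 78 mm, with the setscrew upright on top; a tail bearing of the same height at y = -68 mm.
- shaft: Level steel shaft along the stand's y, 32 mm diameter, axis 52 mm over the bench; turns stiffly (about 0.2 N m), stays where left. A flat 2 mm deep, 15 mm wide runs along it. Origin on the axis under the setscrew; its z axis is the flat's outward normal: straight up when the flat faces the setscrew. The crank arm points the same way as the flat; it starts leaning 0.5 to 1.2 rad to the stand's -x.
- crank_point (a point): Middle of the crank's black round grip: a freely spinning cylinder 16 mm in diameter, 45 mm long, parallel to the shaft, 60 mm from the shaft's axis, spanning y = 81 to 126 mm of the stand (this point 105.5 mm). The crank arm beside it spans y = 69 to 81 mm.
- setscrew: The upright right-handed setscrew. Origin at the centre of its socket mouth, about 100 mm over the bench when loose, z up; this frame sinks with the screw but does not turn with it. Head 26 mm in diameter. Hex socket 12.8 mm across flats, with a 45 degree lead-in 4 mm deep, floor 15 mm below the mouth. The angle of its hexagon is not reported: it has to be felt or seen.
- screw_place (a point): Where the socket mouth of the loose screw is, fixed on the stand. How the screw behaves: it sinks 2.5 mm per rad clockwise, with about 0.1 N m, until it meets the shaft: after 0.8 to 1.1 rad on the flat (not known beforehand), sooner on the round. Then the moment climbs by about 0.2 N m per 0.1 rad: 0.3 to 0.4 N m in all is well tight, over 0.7 N m spoils the flat. Press it with no more than 20 N.
- key: Loose T-handle hex key, 110 g, standing upright in the block. Origin at the tip, z up along the stem. Stem hexagonal, 12 mm across flats (two of its flats face along its +x and -x, the ends of the bar), with a round nose 7 mm in diameter on the first 3 mm. Black bar handle 80 mm along x, 14 mm thick along y, from z = 79 to 97 mm.
- block: Fixed wooden block, 75 x 75 x 50 mm, origin at the centre of its underside; square hole in its top, 14.4 mm wide and 40 mm deep, in which the key stands.
- parts_bin: Bystander: open blue plastic bin, 90 x 110 x 50 mm, origin under its centre.
- collar: Bystander: loose steel ring, 44 mm across, 15 mm high, origin under its centre.
- driver: Bystander: screwdriver lying on the bench.
Things that resemble listed ones, but are neither listed nor needed, are in the scene too. Leave any blue or yellow look-alike of the key alone.

How it is judged:
By the outcome, as a careful person would: the job done as asked, in the order asked, and still so for the second after the job is handed in, with the robot touching nothing.
It also fails if it takes over 72 s, if anything falls off the work surface, if the arm or the gripper's body presses on something with over 40 N, if the wrist force passes 120 N, or if a joint passes its speed limit or range.

## Robot

A 6-joint arm with a two-finger parallel gripper is mounted at the origin on the work surface. World frame = base frame: x ahead of the robot, y to its left, z up, the work surface at z = 0. Lengths are in m, angles in rad, forces in N, time in s.
With the tool pointing down it reaches from about 0.4 to 0.825 m from the base axis. Payload 7 kg.
Tool frame: the origin (TCP) lies midway between the tips of the shut fingers; the grasp point (between the pads) lies 19 mm behind it; z points along the fingers, y is the line along which they close (so a half turn about z gives the same grasp; the last joint's range is limited). The gripper opens to 88 mm and grips with 3 to 60 N. Pads are 19 mm wide; open, the fingers measure 130 mm over their backs; the gripper's body (78 mm by 193 mm) begins 47 mm behind the grasp point.
Start: joints at [0.288, 0.359, 0.012, 0, -1.224, -0.288], TCP at [0.675, -0, 0.227] pointing down, gripper open.
Joint ranges: [-3.07, 3.07], [-1.43, 2.12], [-1.02, 1.25], [-3.03, 1.67], [-3.05, -0], [-3.03, 3.03]. Speed limits (rad/s): [2.39, 2.39, 3.01, 3.14, 3.14, 3.14].

## Interface

Orientations are given as [roll, pitch, yaw] about the fixed x, y, z axes, in that order (R = Rz(yaw) Ry(pitch) Rx(roll)).
In Python, from station import telemetry, eyes, ticket, recognise, trace gives the robot as it stands. The module is installed in compiled form; this text tells all that it offers.
- The arm moves only by the tool servo_tool, never from a script. Its argument "series" is a list that holds one entry, the list of rows, each a list of 4 numbers: the shift along the tool's x, y, z in mm, then the turn about the tool's z in rad. In form: [[[x, y, z, roll], ...]]. A call has exactly 10 rows; each row shifts and turns the commanded pose from where the row before left it, along the tool's axes as they then stand; what a row does not reach is not made up. A row lasts 1/12 s, in which the tool goes at most 41.7 mm and 7.16 degrees, less where a joint would pass 70% of its speed; a pose out of reach is approached as far as the arm can. A call is refused whole if a number of a shift passes 41.7 or a number of a turn 0.125, either way. A call with a gripper value outside its range is refused whole. "claw" is the gripper's target within -1 to 1 (shut at 1, half-way at 0, fully open at -1), set as the call begins (left out, the last holds). The fingers move at their own pace and stop on an object; "grip_force" is the grip in N (left out, the last holds). Time passes only in rows, so rows that do not move let the fingers close, or fill a call up. It gives the time, the measured TCP pose, the force, the opening and the grip force at its end, in the units of the state.
- telemetry.get_state(): the state, without advancing time (a new reading comes with each control period).
- eyes.grab_frame(name): name is "scene" or "side" or "wrist"; returns the picture (400x640x3 uint8, red, green, blue); there is no depth.
- eyes.calibration(name): a dict with "mtx" (3x3 intrinsics, pixels), "rvec" (rotation vector, rad) and "tvec" (3), from world to camera coordinates, as OpenCV has them. Camera axes: x right, y down, z forward; pixel columns grow to the right and rows downward; lengths in m; the calibration is good to about 2 mm. A picture is of the moment at which its call begins: read the wrist's pose just before it. calibration takes no time and is no camera call; for the wrist camera it gives the pose at the moment of the call.
- ticket.job_done(): hands the job in; it is judged then, once.
Trained networks look in the newest picture that a camera, given by its name, has taken for a name from the list of things; names that differ only in an ending like _2 or _b are one class to them, and where a whole thing is asked for, a point or a joint stands for the part that bears it (a point fixed in the world has none). Each returns a list of dicts, best first, with "conf" (0 to 1); they miss things now and then, are a little off and sometimes report something else, mostly with a low value. They report only what shows in the picture. A call takes as long as a camera call. They do not tell look-alikes from the thing itself.
- recognise(camera, name): "position" ([x, y, z] in m, in world coordinates, good to about 4 mm: the middle of the surface that is visible of it).
- trace(camera, name): "mask" (400x640 bool, what is visible of it).
The state is a dict: "t": time; "q": joint angles; "qd": joint speeds; "joint_efforts": joint torques, N m; "eef_pos": TCP position; "ee_rot": TCP orientation; "force": force on the tool from outside, world axes, zero at the start; "moment": the same for the moment, N m; "width": finger opening in m; "gripper_force": force on a finger pad.
Only numpy, scipy, OpenCV 4.12 (cv2) and the standard library are available. Lean on these libraries where they do the work, as an engineer would, in place of code of your own. Each camera call takes 0.05 s, during which the arm holds its last target. There are 200 camera calls.

## Working session

There is one attempt and no reset: what is moved stays moved. The work goes in short steps, Python scripts to look and compute and a tool call to move; the robot and the scene stay as the last step left them, time stands still between calls to the robot, and variables do not carry over. Pictures are saved under pics/ and viewed, at most 10 in all, crops included, and the job is handed in when it is done.

Besides the shell and the picture viewer there is one more tool, called after "Request:" in YAML: its name, and indented under it one key for each argument. servo_tool: Moves the arm, as the interface text tells. Its arguments: {"type":"object","properties":{"series":{"type":"array"},"claw":{"type":"number"},"grip_force":{"type":"number"}},"required":["series"]}

```bash
mkdir -p pics; cat > h.py <<'E'
import numpy as np, cv2
from station import telemetry, eyes, ticket, recognise, trace
def save(n,im): cv2.imwrite(n,cv2.cvtColor(im,cv2.COLOR_RGB2BGR))
def proj(cam,P,c=None):
    c=c or eyes.calibration(cam)
    return cv2.projectPoints(np.float64(P).reshape(-1,1,3),c['rvec'],c['tvec'],c['mtx'],None)[0].reshape(-1,2)
def ray(cam,uv,z,c=None):
    c=c or eyes.calibration(cam); R=cv2.Rodrigues(c['rvec'])[0]
    o=-R.T@np.ravel(c['tvec']); d=R.T@np.linalg.inv(c['mtx'])@np.array([*uv,1.])
    return o+d*(z-o[2])/d[2]
E
python3 - <<'E'
from h import *
a=eyes.grab_frame('scene');save('pics/a.png',a)
for n in ['stand','shaft','crank_point','setscrew','key','block']:
    print(n,[(np.round(d['position'],3),round(d['conf'],2),proj('scene',d['position']).round()) for d in recognise('scene',n)][:4])
b=eyes.grab_frame('side');save('pics/b.png',b)
for n in ['crank_point','setscrew','key','block']:
    print(n,[(np.round(d['position'],3),round(d['conf'],2),proj('side',d['position']).round()) for d in recognise('side',n)][:4])
s=telemetry.get_state();print(s)
E
```

```text
stand [(array([ 0.549, -0.199,  0.019]), 0.98, array([[223., 225.]]))]
shaft [(array([ 0.536, -0.158,  0.06 ]), 0.7, array([[240., 206.]]))]
crank_point [(array([ 0.535, -0.158,  0.064]), 0.63, array([[240., 205.]]))]
setscrew [(array([ 0.537, -0.2  ,  0.093]), 0.72, array([[219., 196.]]))]
key [(array([0.461, 0.274, 0.083]), 0.85, array([[416., 172.]])), (array([0.479, 0.044, 0.056]), 0.74, array([[326., 190.]])), (array([ 0.53 , -0.155,  0.064]), 0.61, array([[241., 204.]])), (array([0.344, 0.185, 0.089]), 0.55, array([[371., 149.]]))]
block [(array([0.496, 0.148, 0.045]), 0.96, array([[368., 195.]]))]
crank_point [(array([ 0.533, -0.21 ,  0.097]), 0.73, array([[308., 292.]])), (array([ 0.521, -0.152,  0.066]), 0.66, array([[300., 279.]]))]
setscrew [(array([ 0.532, -0.207,  0.096]), 0.69, array([[308., 290.]])), (array([0.744, 0.013, 0.022]), 0.32, array([[411., 232.]])), (array([ 0.53 , -0.228,  0.015]), 0.22, array([[307., 341.]]))]
key [(array([0.473, 0.035, 0.094]), 0.77, array([[271., 199.]])), (array([0.465, 0.146, 0.102]), 0.68, array([[269., 167.]])), (array([0.34 , 0.186,
[... 169 characters left out ...]
{'t': 0.6, 'q': array([ 2.88089935e-01,  3.58556064e-01,  1.18715119e-02, -1.92432857e-05,
       -1.22411129e+00, -2.88101091e-01]), 'qd': array([ 1.26908614e-03, -1.98406614e-04,  3.95009732e-05,  9.49778287e-05,
       -5.80459973e-05,  2.66594315e-04]), 'joint_efforts': array([-4.22953071e-04, -5.81988394e+01,  2.93180698e+01,  6.99968487e+00,
        1.24106021e-02, -2.89451168e-05]), 'eef_pos': array([ 6.74954892e-01, -2.50644703e-05,  2.26573784e-01]), 'ee_rot': array([ 3.14158797e+00,  1.74887358e-05, -1.57081402e+00]), 'force': array([ 0.32556719,  0.19659843, -0.30535429]), 'moment': array([ 0.03217609,  0.03617263, -0.00075832]), 'gripper_force': 0.0, 'width': 0.08723393997110619}
```

View pics/a.png

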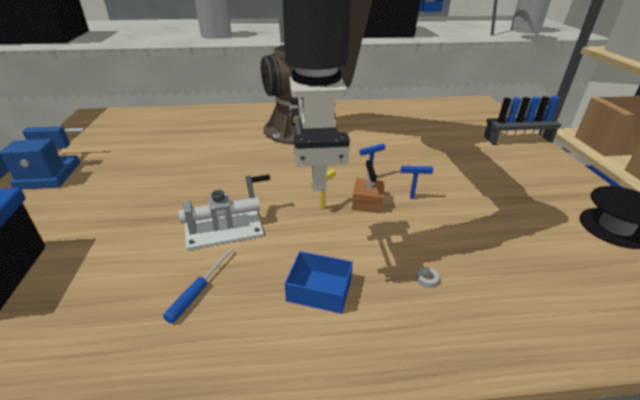

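View pics/b.png

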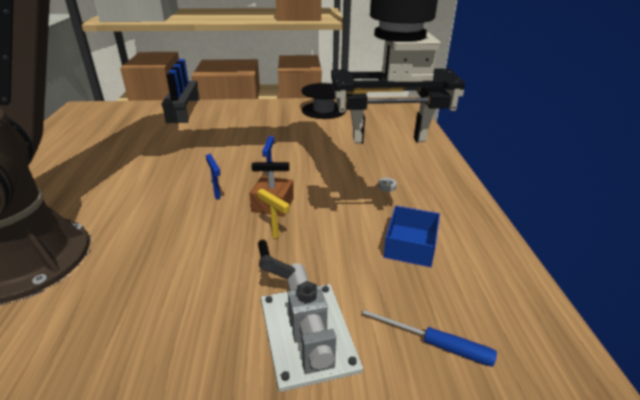

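Scene: stand at (222,225), crank grip (262,178), screw (219,194). Key candidates: black T in the block (371,172), blue (372,149), blue (416,170), yellow (326,175), and the crank grip itself. The black T standing in the wooden block is the one. In the side view its bar is at (270,166). Next is one close crop of the stand and key.

```bash
python3 - <<'E'
from h import *
b=cv2.imread('pics/b.png');
l=cv2.resize(b[235:390,230:370],None,fx=3.8,fy=3.8,interpolation=3)
r=cv2.resize(b[130:220,240:300],None,fx=4.3,fy=4.3,interpolation=3)
o=np.zeros((l.shape[0],l.shape[1]+r.shape[1],3),np.uint8);o[:,:l.shape[1]]=l;o[:r.shape[0],l.shape[1]:]=r
cv2.imwrite('pics/c.png',o);print(o.shape)
for uv in [(262,296),(325,287),(360,370),(280,384)]: print(ray('side',uv,.012))
for cam,uv in [('side',(253,166)),('side',(289,166))]: print(ray(cam,uv,.109))
E
```

```text
(589, 790, 3)
[ 0.45869878 -0.13235246  0.012     ]
[ 0.56444933 -0.11737112  0.012     ]
[ 0.60108596 -0.2790034   0.012     ]
[ 0.49089558 -0.29404668  0.012     ]
[0.43287804 0.13946129 0.109     ]
[0.50707589 0.13582764 0.109     ]
```

View pics/c.png

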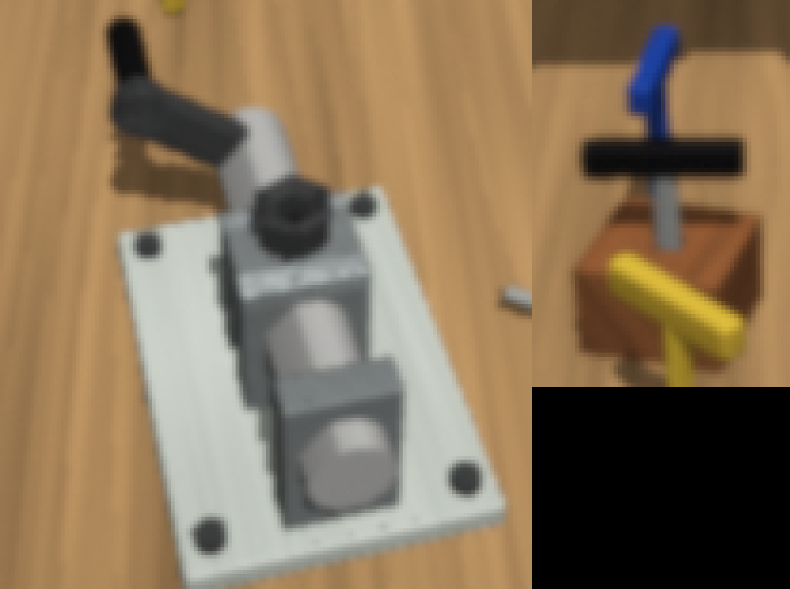

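```bash
cat >> h.py <<'E'
from scipy.optimize import least_squares
def T(p,P): c,s=np.cos(p[2]),np.sin(p[2]); P=np.atleast_2d(P); return np.c_[p[0]+c*P[:,0]-s*P[:,1],p[1]+s*P[:,0]+c*P[:,1],P[:,2]]
E
python3 - <<'E'
from h import *
uv=np.array([(261.6,296.3),(329.5,284.5),(362.9,369.7),(279.2,388.2)])
L=np.array([[-.06,.085,.012],[.06,.085,.012],[.06,-.085,.012],[-.06,-.085,.012]])
c=eyes.calibration('side')
f=lambda p:(proj('side',T(p,L),c)-uv).ravel()
r=least_squares(f,[.53,-.2,.2]);p=r.x;print('stand',p,r.fun.round(1))
# holes check + screw mouth
print('screw',T(p,[0,0,.1]),proj('side',T(p,[0,0,.1])),'seen',230+291/3.8,235+205/3.8, proj('scene',T(p,[0,0,.1])))
# crank angle: grip end in side at crop (122,25) top end, base (133,75)
for a in np.arange(.4,1.3,.1):
    P=T(p,[[-.06*np.sin(a),y,.052+.06*np.cos(a)] for y in (.081,.126)])
    print(round(a,1),proj('side',P).round(1).tolist(),proj('scene',P).round(1).tolist(),P[0].round(3))
print('grip seen side',230+133/3.8,235+78/3.8,230+122/3.8,235+28/3.8)
bu=[(252.3,166.5),(288.7,166.5)]
for z in (.095,.1,.105):print([ray('side',u,z).round(4) for u in bu])
print(proj('scene',[[.47,.14,.1],[.43,.14,.1],[.51,.14,.1]]))
E
python3 -c "
import cv2
a=cv2.imread('pics/a.png');import numpy as np
l=cv2.resize(a[165:250,175:280],None,fx=4,fy=4,interpolation=3);r=cv2.resize(a[140:225,340:400],None,fx=4,fy=4,interpolation=3)
cv2.imwrite('pics/d.png',np.hstack([l,r]))"
```

```text
stand [ 0.53158739 -0.20573828  0.18921023] [-0.9  0.3  1.1 -0.4  0.9 -0.6 -1.   0.3]
screw [[ 0.53158739 -0.20573828  0.1       ]] [[307.27001676 287.87874196]] seen 306.57894736842104 288.94736842105266 [[216.17384282 191.94598336]]
0.4 [[280.6, 250.2], [275.7, 232.9]] [[251.0, 178.3], [270.4, 175.5]] [ 0.493 -0.131  0.107]
0.5 [[277.2, 252.1], [272.5, 234.6]] [[250.8, 178.1], [270.0, 175.2]] [ 0.488 -0.132  0.105]
0.6 [[274.0, 254.2], [269.5, 236.6]] [[250.6, 178.1], [269.7, 175.3]] [ 0.483 -0.133  0.102]
0.7 [[271.1, 256.5], [266.7, 238.8]] [[250.4, 178.4], [269.4, 175.6]] [ 0.478 -0.133  0.098]
0.8 [[268.4, 258.9], [264.2, 241.2]] [[250.3, 178.9], [269.2, 176.1]] [ 0.474 -0.134  0.094]
0.9 [[266.0, 261.5], [262.0, 243.7]] [[250.2, 179.7], [269.0, 176.9]] [ 0.47  -0.135  0.089]
1.0 [[264.0, 264.3], [260.1, 246.3]] [[250.2, 180.6], [268.9, 177.9]] [ 0.467 -0.136  0.084]
1.1 [[262.3, 267.1], [258.5, 249.0]] [[250.2, 181.8], [268.8, 179.1]] [ 0.464 -0.136  0.079]
1.2 [[261.0, 270.0], [257.3, 251.8]] [[250.3, 183.2], [268.7, 180.4]] [ 0.461 -0.137  0.074]
grip seen side 265.0 255.5263157894737 262.10526315789474 242.3684210526316
[array([0.4287, 0.1631, 0.095 ]), array([0.5061, 0.1593, 0.095 ])]
[array([0.4297, 0.1539, 0.1   ]), array([0.5062, 0.1502, 0.1   ])]
[array([0.4308, 0.1447, 0.105 ]), array([0.5063, 0.141 , 0.105 ])]
[[364.73567851 170.22975847]
 [361.46791103 162.06291464]
 [368.2454114  179.00132517]]
```

View pics/d.png

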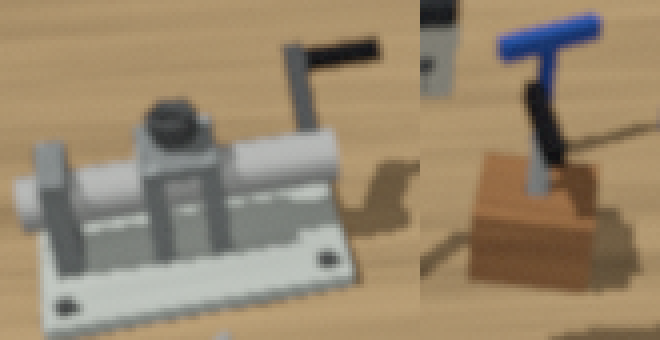

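```bash
cat >> h.py <<'E'
from scipy.spatial.transform import Rotation as Ro
S=[.5325,-.2045,.189]
def go(pos,yaw=None):
    s=telemetry.get_state(); R=Ro.from_euler('xyz',s['ee_rot']).as_matrix(); y0=s['ee_rot'][2]
    yaw=y0 if yaw is None else yaw
    turn=-((yaw-y0+np.pi)%(2*np.pi)-np.pi)
    R2=R@Ro.from_euler('z',turn).as_matrix()
    d=np.array(pos)-s['eef_pos']
    print('now',s['eef_pos'].round(4),s['ee_rot'].round(3),'t',round(s['t'],2),'F',s['force'].round(1),'w',round(s['width'],4),'\n turn',round(turn,3),'shift before turn',(R.T@d*1e3).round(1),'after turn',(R2.T@d*1e3).round(1))
E
python3 - <<'E'
from h import *
g=T(S,[-.046,.1055,.2])[0];print(g);go(g,-np.pi/2+.189)
E
```

```text
[ 0.46749814 -0.10952101  0.2       ]
now [ 0.675  -0.      0.2266] [ 3.142  0.    -1.571] t 0.6 F [ 0.3  0.2 -0.3] w 0.0872 
 turn -0.189 shift before turn [109.5 207.5  26.6] after turn [ 68.6 224.3  26.6]
```

Request:
servo_tool:
  series:
    - [[0,0,0,-0.095],[0,0,0,-0.094],[8.5,28,3.3,0],[8.5,28,3.3,0],[8.5,28,3.3,0],[8.5,28,3.3,0],[8.5,28,3.3,0],[8.5,28,3.3,0],[8.5,28,3.3,0],[9,28,3.3,0]]
  claw: -1

```text
t: 1.43
eef_pos: [0.4665, -0.1099, 0.2001]
ee_rot: [-3.141, -0.0, -1.382]
force: [0.5, -0.3, 0.4]
width: 0.0876
gripper_force: 0.0
```

```bash
python3 - <<'E'
from h import *
c=eyes.calibration('wrist');a=eyes.grab_frame('wrist');save('pics/e.png',a)
go(T(S,[-.046,.1055,.072])[0],-np.pi/2+.189)
for n in ['crank_point','setscrew','stand']:
    print(n,[(np.round(d['position'],3),round(d['conf'],2)) for d in recognise('wrist',n)][:3])
print(proj('wrist',T(S,[[0,0,.1],[-.06,.085,.012],[.06,.085,.012],[-.046,.081,.091],[-.046,.126,.091]]),c))
E
```

```text
now [ 0.4616 -0.1114  0.1994] [ 3.139e+00  1.000e-03 -1.383e+00] t 1.48 F [-7.4 -1.7 -4.4] w 0.0878 
 turn -0.001 shift before turn [ -0.5  -6.5 127.4] after turn [ -0.5  -6.5 127.4]
crank_point [(array([ 0.518, -0.151,  0.068]), 0.98)]
setscrew [(array([ 0.531, -0.205,  0.096]), 0.9)]
stand [(array([ 0.517, -0.193,  0.014]), 0.94)]
[[259.77605636  60.43824193]
 [334.42417583 156.1602021 ]
 [224.06034852 156.15394503]
 [321.18417235 165.06982509]
 [321.24608933 215.48914119]]
```

View pics/e.png

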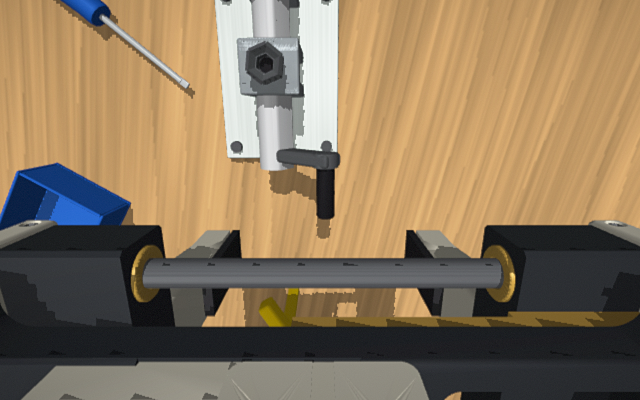

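Wrist view: screw socket centre (265,64), plate corners (228,158)/(337,156), crank grip centre line x≈325, rows 167–218. That puts the stand about 3.5 mm further to its -x than I estimated. I'll lower a bit, let the arm settle and look again.

Request:
servo_tool:
  series:
    - [[0,-3,10,0],[0,0,10,0],[0,0,10,0],[0,0,0,0],[0,0,0,0],[0,0,0,0],[0,0,0,0],[0,0,0,0],[0,0,0,0],[0,0,0,0]]

```text
t: 2.47
eef_pos: [0.4709, -0.1088, 0.1704]
ee_rot: [-3.141, -0.0, -1.382]
force: [-0.2, 0.6, -0.3]
width: 0.0876
gripper_force: 0.0
```

```bash
python3 - <<'E'
from h import *
c=eyes.calibration('wrist');a=eyes.grab_frame('wrist');save('pics/f.png',a)
np.save('c.npy',np.r_[np.ravel(c['rvec']),np.ravel(c['tvec'])])
go(T(S,[-.046,.1055,.072])[0],-np.pi/2+.189)
print(proj('wrist',T(S,[[0,0,.1],[-.06,.085,.012],[.06,.085,.012],[-.046,.081,.091],[-.046,.126,.091]]),c))
cv2.imwrite('pics/fc.png',cv2.resize(cv2.imread('pics/f.png')[0:260,190:390],None,fx=2.3,fy=2.3,interpolation=3))
E
```

```text
now [ 0.4709 -0.1088  0.1704] [-3.141 -0.    -1.382] t 2.52 F [0.1 0.3 0.2] w 0.0877 
 turn -0.0 shift before turn [ 0.1  3.5 98.4] after turn [ 0.1  3.5 98.4]
[[258.05270219  53.63861413]
 [340.01331761 160.24289199]
 [219.73229101 160.25382353]
 [326.97596796 171.51520913]
 [326.78095607 227.32624243]]
```

View pics/fc.png

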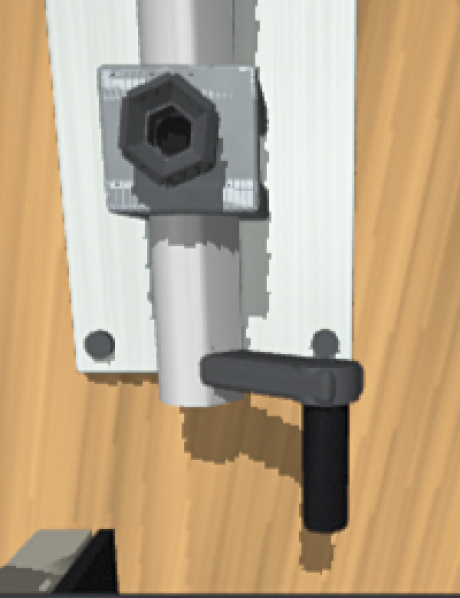

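Request:
servo_tool:
  series:
    - [[-1,6.5,0,0],[0,0,14,0],[0,0,14,0],[0,0,14,0],[0,0,14,0],[0,0,14,0],[0,0,14,0],[0,0,14,0],[0,0,0,0],[0,0,0,0]]

```text
t: 3.35
eef_pos: [0.4635, -0.1092, 0.072]
ee_rot: [3.14, -0.0, -1.382]
force: [0.4, -0.4, 0.6]
width: 0.0874
gripper_force: 0.0
```

Request:
servo_tool:
  series:
    - [[0,0,0,0],[0,0,0,0],[0,0,0,0],[0,0,0,0],[0,0,0,0],[0,0,0,0],[0,0,0,0],[0,0,0,0],[0,0,0,0],[0,0,0,0]]
  claw: 1
  grip_force: 15

```text
t: 4.18
eef_pos: [0.4642, -0.1091, 0.0721]
ee_rot: [3.142, -0.0, -1.382]
force: [-0.2, 0.4, 0.2]
width: 0.0269
gripper_force: 0.0
```

Request:
servo_tool:
  series:
    - [[0,0,0,0],[0,0,0,0],[0,0,0,0],[0,0,0,0],[0,0,0,0],[0,0,0,0],[0,0,0,0],[0,0,0,0],[0,0,0,0],[0,0,0,0]]

```text
t: 5.02
eef_pos: [0.4643, -0.109, 0.0722]
ee_rot: [-3.141, -0.0, -1.382]
force: [1.2, 0.3, -1.4]
width: 0.0155
gripper_force: 15.0
```

```bash
python3 - <<'E'
from h import *
go([0,0,0]);a=eyes.grab_frame('wrist');save('pics/g0.png',a)
E
```

```text
now [ 0.4643 -0.109   0.0722] [-3.141 -0.    -1.382] t 5.02 F [ 1.2  0.3 -1.4] w 0.0155 
 turn -0.0 shift before turn [-194.4  435.6   72.1] after turn [-194.4  435.6   72.1]
```

Gripped. Now the arc.

Request:
servo_tool:
  series:
    - [[0,-3.5,-3.8,0],[0,-3.9,-3.5,0],[0,-4.1,-3.2,0],[0,-4.4,-2.8,0],[0,-4.6,-2.4,0],[0,-4.8,-2.0,0],[0,-5.0,-1.6,0],[0,-5.1,-1.1,0],[0,-5.2,-0.7,0],[0,-5.2,-0.2,0]]

```text
t: 5.9
eef_pos: [0.51, -0.1002, 0.0939]
ee_rot: [-3.141, 0.0, -1.382]
force: [-4.8, 3.1, 2.7]
width: 0.0152
gripper_force: 15.0
```

Request:
servo_tool:
  series:
    - [[0,0,0,0],[0,0,0,0],[0,0,0,0],[0,0,0,0],[0,0,0,0],[0,0,0,0],[0,0,0,0],[0,0,0,0],[0,0,0,0],[0,0,0,0]]

```text
t: 6.73
eef_pos: [0.51, -0.1002, 0.094]
ee_rot: [-3.14, -0.0, -1.381]
force: [2.3, 4.3, 1.2]
width: 0.0152
gripper_force: 15.0
```

```bash
python3 - <<'E'
from h import *
go([0,0,0]);c=eyes.calibration('wrist');a=eyes.grab_frame('wrist');save('pics/g.png',a)
b=eyes.grab_frame('side');save('pics/g2.png',b)
l=cv2.resize(a[0:260,190:390],None,fx=2.3,fy=2.3,interpolation=3);r=cv2.resize(b[250:390,240:360],None,fx=2.7,fy=2.7,interpolation=3)
o=np.zeros((598,800,3),np.uint8);o[:598,:460]=l[:598];o[:378,460:784]=r;save('pics/g3.png',o)
for dx in (0,-.0035):
  P=T(S,np.array([[0,0,.1],[-.06,.085,.012],[.06,.085,.012],[0,.081,.112],[0,.126,.112],[0,.085,.068]])+[dx,0,0]);print(proj('wrist',P,c).round(1).tolist())
E
```

```text
now [ 0.51   -0.1002  0.094 ] [-3.14  -0.    -1.381] t 6.73 F [2.3 4.3 1.2] w 0.0152 
 turn -0.0 shift before turn [-194.4  482.2   93.1] after turn [-194.4  482.2   93.1]
[[316.3, 21.9], [397.6, 174.7], [241.0, 174.6], [316.6, 209.7], [317.1, 295.6], [318.1, 193.5]]
[[324.4, 21.9], [402.2, 174.7], [245.6, 174.6], [324.2, 209.7], [324.1, 295.6], [324.0, 193.5]]
```

View pics/g3.png

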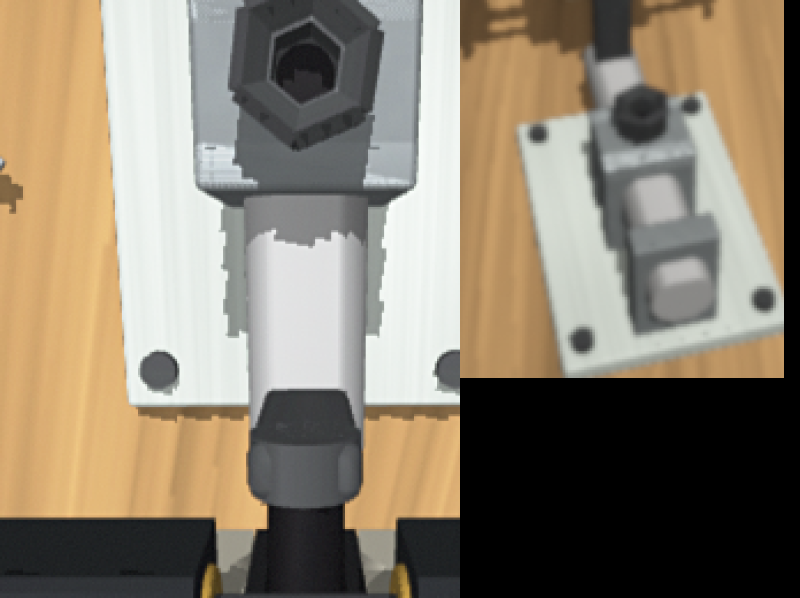

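The crank, socket and shaft line up at x≈305 in the crop (322.6 px), and the flat's edges are symmetric, so the crank is upright. I'll release, retract and zoom in on the socket hexagon.

Request:
servo_tool:
  series:
    - [[0,0,0,0],[0,0,0,0],[0,0,0,0],[0,0,0,0],[0,0,-5,0],[0,0,-15,0],[0,0,-25,0],[0,0,-30,0],[0,0,-30,0],[0,0,0,0]]
  claw: -1

```text
t: 7.67
eef_pos: [0.5122, -0.1008, 0.2049]
ee_rot: [-3.133, -0.002, -1.381]
force: [0.4, -0.1, -0.2]
width: 0.0765
gripper_force: 0.0
```

```bash
python3 - <<'E'
from h import *
g=cv2.imread('pics/g.png')
cv2.imwrite('pics/h.png',cv2.resize(g[0:62,285:361],None,fx=9,fy=9,interpolation=2))
S2=np.r_[T(S,[-.0027,0,0])[0][:2],.189]; print(S2)
a=eyes.grab_frame('side');a2=eyes.grab_frame('scene')
for cam in ('side','scene'):
  print([(np.round(d['position'],3),round(d['conf'],2)) for d in recognise(cam,'key')],[(np.round(d['position'],3),round(d['conf'],2)) for d in recognise(cam,'block')])
# triangulate key bar from both views
from numpy.linalg import inv
def pm(c): c=eyes.calibration(c);return c['mtx']@np.c_[cv2.Rodrigues(c['rvec'])[0],np.ravel(c['tvec'])]
A=np.array([[252.3,166.5],[288.7,166.5],[270.5,166.5]]).T;B=np.array([[369.2,161],[374.8,180],[372,170.5]]).T
X=cv2.triangulatePoints(pm('side'),pm('scene'),A,B);print((X[:3]/X[3]).T.round(4))
go([.47,.15,.25])
E
```

```text
[ 0.52984808 -0.20500727  0.189     ]
[(array([0.342, 0.182, 0.086]), 0.79), (array([0.468, 0.146, 0.102]), 0.77), (array([0.454, 0.269, 0.09 ]), 0.71), (array([0.476, 0.033, 0.091]), 0.6), (array([0.476, 0.133, 0.044]), 0.45)] [(array([0.472, 0.134, 0.042]), 0.75), (array([0.468, 0.149, 0.1  ]), 0.65), (array([0.732, 0.213, 0.015]), 0.26)]
[(array([0.48 , 0.04 , 0.086]), 0.89), (array([0.472, 0.151, 0.108]), 0.72), (array([0.345, 0.186, 0.091]), 0.72), (array([0.46 , 0.274, 0.083]), 0.67), (array([0.495, 0.151, 0.044]), 0.44)] [(array([0.497, 0.146, 0.045]), 0.64)]
[[0.4286 0.1593 0.099 ]
 [0.5064 0.1573 0.0952]
 [0.4675 0.1587 0.0965]]
now [ 0.5084 -0.1006  0.1974] [ 3.14   0.    -1.382] t 7.97 F [ 0.   0.8 -0.1] w 0.0872 
 turn -0.0 shift before turn [-253.3   -9.2  -52.5] after turn [-253.3   -9.2  -52.5]
```

View pics/h.png

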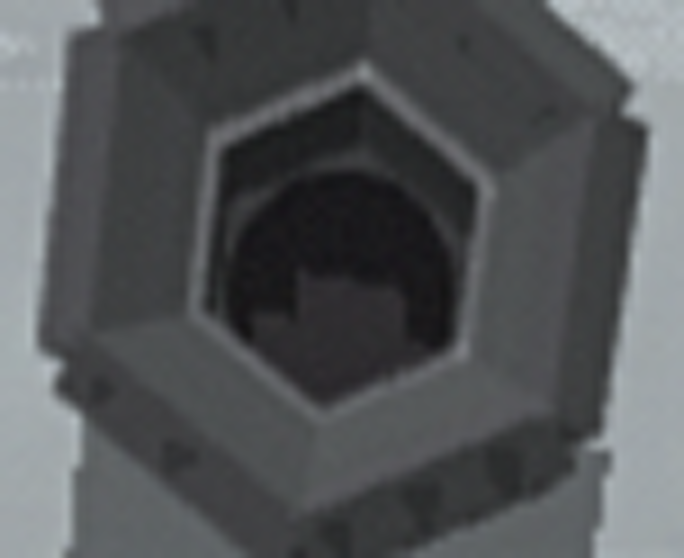

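Inner socket hexagon vertices in the zoom: (365,70), (490,188), (465,352), (322,412), (197,310), (212,132). It is rotated about 9° clockwise from the stand's axes, so the flat normals sit at about +0.03 rad world yaw. The key's bar yaw is about -0.03 rad, so it nearly matches already. Going over the key.

Request:
servo_tool:
  series:
    - [[0,0,-1,-0.125],[0,0,-1,-0.125],[0,0,-1,-0.125],[0,0,-1,-0.125],[0,0,-1,-0.125],[0,0,-1,-0.125],[0,0,-1,-0.125],[0,0,-1,-0.125],[0,0,-1,-0.125],[0,0,-1,-0.125]]

```text
t: 8.8
eef_pos: [0.5087, -0.1005, 0.2074]
ee_rot: [3.141, 0.002, -0.126]
force: [-0.6, -0.3, -0.1]
width: 0.0879
gripper_force: 0.0
```

Request:
servo_tool:
  series:
    - [[0,0,0,-0.066],[0,0,0,-0.066],[-11,-36,0,0],[-11,-36,0,0],[-11,-36,0,0],[-11,-36,0,0],[-11,-36,0,0],[-11,-36,0,0],[-11,-20,0,0],[-11,-20,0,0]]

```text
t: 9.63
eef_pos: [0.42, 0.1568, 0.2076]
ee_rot: [3.14, 0.001, 0.002]
force: [-0.1, 0.2, -1.7]
width: 0.0875
gripper_force: 0.0
```

Request:
servo_tool:
  series:
    - [[0,0,0,0],[0,0,0,0],[0,0,0,0],[0,0,0,0],[0,0,0,0],[0,0,0,0],[0,0,0,0],[0,0,0,0],[0,0,0,0],[0,0,0,0]]

```text
t: 10.47
eef_pos: [0.4212, 0.1554, 0.2085]
ee_rot: [-3.142, -0.0, -0.0]
force: [-0.1, -0.1, -0.2]
width: 0.0875
gripper_force: 0.0
```

```bash
python3 - <<'E'
from h import *
c=eyes.calibration('wrist');a=eyes.grab_frame('wrist');save('pics/k.png',a)
r=[(np.round(d['position'],3),round(d['conf'],2)) for d in recognise('wrist','key')];print(r)
go([.4675,.155,.079],0)
dark=((a.max(2)<60)*255).astype(np.uint8)
n,l,st,ce=cv2.connectedComponentsWithStats(dark)
for i in range(1,n):
    if st[i,4]>300: print(st[i],ce[i].round(1))
print(proj('wrist',[[.4675,.155,.107],[.4275,.155,.107],[.5075,.155,.107],[.4675,.145,.107]],c))
E
```

```text
[(array([0.348, 0.186, 0.055]), 0.95), (array([0.477, 0.04 , 0.096]), 0.89), (array([0.453, 0.271, 0.098]), 0.67), (array([0.469, 0.158, 0.103]), 0.59)]
now [0.4212 0.1555 0.2085] [3.142 0.    0.   ] t 10.57 F [-0.7 -0.2  0.2] w 0.0875 
 turn 0.0 shift before turn [ 46.4   0.5 129.5] after turn [ 46.4   0.5 129.5]
[ 314   91   19   98 1537] [322.6 139.3]
[    0   225   640   175 60182] [324.9 316.7]
[418 288  26  28 474] [432.7 298.9]
[[323.82558478 140.02083899]
 [323.7908872  188.29988681]
 [323.86325468  87.60604204]
 [336.25728958 140.02041931]]
```

View pics/k.png

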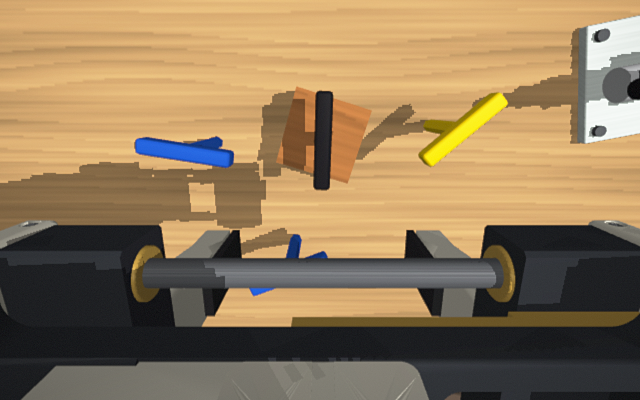

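The black key in the block is at (322.6,139), with the bar yaw about -0.02 rad. A blue key's end at (233,157) is close to the left finger, so I'll descend with the gripper half open.

Request:
servo_tool:
  series:
    - [[9.4,-0.5,0,0.02],[9.4,0,0,0],[9.4,0,0,0],[9.4,0,0,0],[9.2,0,0,0],[0,0,10,0],[0,0,10,0],[0,0,10,0],[0,0,10,0],[0,0,10,0]]
  claw: 0

```text
t: 11.4
eef_pos: [0.4673, 0.155, 0.1571]
ee_rot: [3.141, 0.001, -0.02]
force: [0.6, -0.6, 0.2]
width: 0.0442
gripper_force: 0.0
```

Request:
servo_tool:
  series:
    - [[0,0,16,0],[0,0,16,0],[0,0,16,0],[0,0,16,0],[0,0,10,0],[0,0,5.5,0],[0,0,0,0],[0,0,0,0],[0,0,0,0],[0,0,0,0]]

```text
t: 12.23
eef_pos: [0.4683, 0.1557, 0.0797]
ee_rot: [-3.141, -0.001, -0.02]
force: [-0.0, 0.2, -0.2]
width: 0.0441
gripper_force: 0.0
```

Request:
servo_tool:
  series:
    - [[0,0,0,0],[0,0,0,0],[0,0,0,0],[0,0,0,0],[0,0,0,0],[0,0,0,0],[0,0,0,0],[0,0,0,0],[0,0,0,0],[0,0,0,0]]
  claw: 1
  grip_force: 50

```text
t: 13.07
eef_pos: [0.468, 0.1553, 0.079]
ee_rot: [-3.142, -0.0, -0.02]
force: [-0.9, -0.0, 2.3]
width: 0.0138
gripper_force: 50.0
```

Key gripped (13.8 mm). Lift.

Request:
servo_tool:
  series:
    - [[0,0,-3,0],[0,0,-8,0],[0,0,-15,0],[0,0,-20,0],[0,0,-20,0],[0,0,-20,0],[0,0,-20,0],[0,0,-14,0],[0,0,-10,0],[0,0,0,0]]

```text
t: 13.9
eef_pos: [0.4688, 0.1558, 0.2114]
ee_rot: [-3.139, -0.003, -0.02]
force: [0.2, 0.3, -1.0]
width: 0.0136
gripper_force: 50.0
```

```bash
python3 - <<'E'
from h import *
print(telemetry.get_state()['gripper_force'])
P=T(S,[-.0026,.0012,.185])[0];print(P);go(P,.03)
E
```

```text
49.966289810836315
[ 0.52972085 -0.20380985  0.185     ]
now [0.4688 0.1558 0.2114] [-3.139e+00 -3.000e-03 -2.000e-02] t 13.9 F [ 0.2  0.3 -1. ] w 0.0136 
 turn -0.05 shift before turn [ 67.9 358.4  25.8] after turn [ 50.1 361.3  25.8]
```

Request:
servo_tool:
  series:
    - [[0,0,0,-0.05],[4,15,0,0],[4,32,0,0],[4,32,0,0],[4,32,0,0],[4,32,0,0],[4,32,0,0],[4,32,0,0],[4,32,0,0],[4,32,0,0]]

```text
t: 14.73
eef_pos: [0.5114, -0.1161, 0.2079]
ee_rot: [-3.141, 0.002, 0.03]
force: [0.2, 0.7, -0.6]
width: 0.0136
gripper_force: 50.0
```

Request:
servo_tool:
  series:
    - [[4,32,0,0],[3,28,0,0],[3,20,0,0],[3,9,0,0],[0,0,0,0],[0,0,0,0],[0,0,0,0],[0,0,0,0],[0,0,0,0],[0,0,0,0]]

```text
t: 15.57
eef_pos: [0.5279, -0.2023, 0.2092]
ee_rot: [-3.142, -0.0, 0.031]
force: [0.2, 0.8, -0.5]
width: 0.0136
gripper_force: 50.0
```

```bash
python3 - <<'E'
from h import *
P=T(S,[-.0026,.0012,.180])[0];go(P,.03)
a=eyes.grab_frame('side');b=eyes.grab_frame('scene');save('pics/m1.png',a);save('pics/m2.png',b)
l=cv2.resize(a[200:340,255:355],None,fx=4,fy=4,interpolation=2);r=cv2.resize(b[110:250,170:270],None,fx=4,fy=4,interpolation=2)
save('pics/m.png',np.hstack([l,r]))
e=telemetry.get_state()['eef_pos']
for cam in('side','scene'):print(proj(cam,[e-[0,0,.069],e-[0,0,.03],P*[1,1,0]+[0,0,.1],P*[1,1,0]+[0,0,.09]]).round(1).tolist())
E
```

```text
now [ 0.5279 -0.2023  0.2092] [-3.142 -0.     0.031] t 15.57 F [ 0.2  0.8 -0.5] w 0.0136 
 turn 0.001 shift before turn [ 1.8  1.6 29.2] after turn [ 1.8  1.6 29.2]
[[304.2, 265.0], [303.9, 242.6], [305.9, 286.9], [306.0, 292.0]]
[[215.2, 175.5], [212.4, 159.6], [217.2, 191.4], [217.8, 195.2]]
```

View pics/m.png

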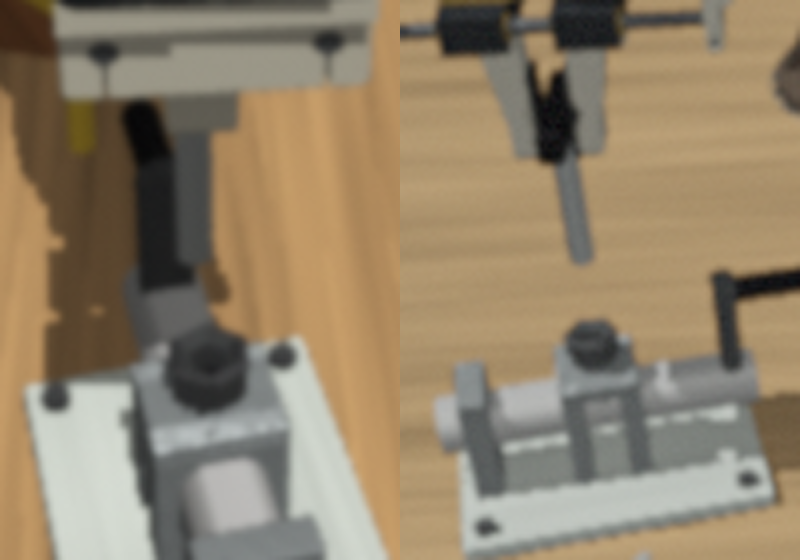

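The views agree with the estimate: key tip at side (303.7,265.5) and scene (215,175), screw mouth at side (306.5,288) and scene (218,194). I'll shift about 2 mm and lower carefully.

Request:
servo_tool:
  series:
    - [[2,1.6,0,0],[0,0,10,0],[0,0,10,0],[0,0,10,0],[0,0,5,0],[0,0,3,0],[0,0,2,0],[0,0,1,0],[0,0,0,0],[0,0,0,0]]

```text
t: 16.5
eef_pos: [0.5301, -0.2047, 0.1683]
ee_rot: [3.141, -0.001, 0.03]
force: [0.0, 0.8, -1.3]
width: 0.0138
gripper_force: 50.0
```

Request:
servo_tool:
  series:
    - [[0,0,0.8,0],[0,0,0.8,0],[0,0,0.8,0],[0,0,0.8,0],[0,0,0.8,0],[0,0,0,0],[0,0,0,0],[0,0,0,0],[0,0,0,0],[0,0,0,0]]

```text
t: 17.33
eef_pos: [0.5299, -0.2046, 0.164]
ee_rot: [3.142, -0.0, 0.03]
force: [-0.4, 0.1, 0.3]
width: 0.0135
gripper_force: 50.0
```

Request:
servo_tool:
  series:
    - [[0,0,0.8,0],[0,0,0.8,0],[0,0,0.8,0],[0,0,0.6,0],[0,0,0,0],[0,0,0,0],[0,0,0,0],[0,0,0,0],[0,0,0,0],[0,0,0,0]]

```text
t: 18.17
eef_pos: [0.5302, -0.2046, 0.161]
ee_rot: [3.142, -0.001, 0.03]
force: [3.9, 0.2, -0.3]
width: 0.0137
gripper_force: 50.0
```

```bash
python3 - <<'E'
from h import *
s=telemetry.get_state();print(s['force'],s['moment'],s['q'])
E
```

```text
[ 3.86811484  0.21594622 -0.30222083] [ 0.01761684 -1.47433769 -0.03015576] [-2.39917618e-02  2.36352138e-01 -3.19409642e-01  2.67185459e-05
 -1.01436313e+00  1.62504503e+00]
```

Request:
servo_tool:
  series:
    - [[0.8,0,0,0],[0,0,0.5,0],[0,0,0.5,0],[0,0,0.5,0],[0,0,0.5,0],[0,0,0,0],[0,0,0,0],[0,0,0,0],[0,0,0,0],[0,0,0,0]]

```text
t: 19.0
eef_pos: [0.5306, -0.2045, 0.1589]
ee_rot: [-3.142, 0.0, 0.03]
force: [3.6, 0.1, -0.6]
width: 0.0138
gripper_force: 50.0
```

```bash
python3 - <<'E'
from h import *
s=telemetry.get_state();print(s['force'],s['moment'],s['q'])
E
```

```text
[ 3.56262092  0.10278881 -0.55986686] [ 0.21590054 -1.46039049  0.03376263] [-2.39360371e-02  2.39394882e-01 -3.20735294e-01 -7.60607369e-05
 -1.01071824e+00  1.62498367e+00]
```

Request:
servo_tool:
  series:
    - [[0.6,0,0,0],[0,0,0.5,0],[0,0,0.5,0],[0,0,0.5,0],[0,0,0.5,0],[0,0,0,0],[0,0,0,0],[0,0,0,0],[0,0,0,0],[0,0,0,0]]

```text
t: 19.83
eef_pos: [0.5311, -0.2045, 0.1569]
ee_rot: [-3.141, 0.0, 0.03]
force: [2.8, 0.9, -0.7]
width: 0.0138
gripper_force: 50.0
```

```bash
python3 - <<'E'
from h import *
s=telemetry.get_state();print(s['force'],s['moment'],s['eef_pos'])
E
```

```text
[ 2.83363162  0.85223912 -0.72702241] [ 0.2261338  -0.95356667 -0.03768405] [ 0.53111358 -0.20454281  0.15687191]
```

Request:
servo_tool:
  series:
    - [[0.5,0,0.5,0],[0,0,0.5,0],[0,0,0.5,0],[0,0,0,0.05],[0,0,0.1,0.05],[0,0,0.1,0.05],[0,0,0.1,0.05],[0,0,0.1,0.05],[0,0,0,0],[0,0,0,0]]

```text
t: 20.67
eef_pos: [0.5315, -0.2047, 0.1549]
ee_rot: [3.141, 0.0, -0.218]
force: [1.8, -1.0, -1.3]
width: 0.0136
gripper_force: 50.0
```

```bash
cat >st.py <<'E'
from h import *
m=[]
for i in range(4): s=telemetry.get_state();m.append(s['moment'][2]);eyes.grab_frame('wrist')
print(s['t'],s['force'].round(2),np.round(m,3),s['eef_pos'].round(4),s['ee_rot'].round(3),s['joint_efforts'][5].round(3))
E
python3 st.py
```

```text
20.8167 [ 2.14 -0.53 -1.07] [0.06  0.093 0.075 0.034] [ 0.5316 -0.2046  0.1549] [ 3.141  0.    -0.219] -0.033
```

Request:
servo_tool:
  series:
    - [[0,0,0.1,0.05],[0,0,0.1,0.05],[0,0,0.1,0.05],[0,0,0.1,0.05],[0,0,0.1,0.05],[0,0,0.1,0.05],[0,0,0.1,0.05],[0,0,0.1,0.05],[0,0,0,0],[0,0,0,0]]

```text
t: 21.7
eef_pos: [0.5313, -0.2048, 0.1539]
ee_rot: [3.141, 0.001, -0.618]
force: [1.0, -2.3, -4.1]
width: 0.0134
gripper_force: 50.0
```

```bash
python3 st.py
```

```text
21.85 [ 1.   -2.94 -4.07] [-0.002  0.035  0.057  0.018] [ 0.5313 -0.2047  0.154 ] [ 3.141e+00  1.000e-03 -6.190e-01] -0.037
```

Request:
servo_tool:
  series:
    - [[0,0,0.3,0.04],[0,0,0.2,0.04],[0,0,0.1,0.04],[0,0,0.1,0.04],[0,0,0.1,0.04],[0,0,0,0],[0,0,0,0],[0,0,0,0],[0,0,0,0],[0,0,0,0]]

```text
t: 22.73
eef_pos: [0.5314, -0.2047, 0.1534]
ee_rot: [3.141, 0.0, -0.819]
force: [-0.8, -4.8, -2.4]
width: 0.0136
gripper_force: 50.0
```

```bash
python3 st.py
```

```text
22.8833 [-1.19 -5.64 -2.6 ] [0.059 0.024 0.084 0.077] [ 0.5315 -0.2047  0.1534] [ 3.141  0.    -0.819] -0.052
```

Request:
servo_tool:
  series:
    - [[0.7,0.6,0.1,0],[0,0,0.1,0.03],[0,0,0.1,0.03],[0,0,0.1,0.03],[0,0,0.1,0.03],[0,0,0,0],[0,0,0,0],[0,0,0,0],[0,0,0,0],[0,0,0,0]]

```text
t: 23.77
eef_pos: [0.5316, -0.2054, 0.153]
ee_rot: [3.141, 0.0, -0.939]
force: [-3.8, -2.0, 0.6]
width: 0.0138
gripper_force: 50.0
```

```bash
python3 st.py
```

```text
23.9167 [-2.97 -1.37  2.02] [0.029 0.076 0.054 0.053] [ 0.5317 -0.2054  0.153 ] [ 3.142  0.    -0.94 ] -0.053
```

Request:
servo_tool:
  series:
    - [[-0.1,0.4,0.1,0],[0,0,0.05,0.02],[0,0,0.05,0.02],[0,0,0.05,0.02],[0,0,0.05,0.02],[0,0,0,0],[0,0,0,0],[0,0,0,0],[0,0,0,0],[0,0,0,0]]

```text
t: 24.8
eef_pos: [0.5315, -0.2056, 0.1528]
ee_rot: [-3.141, -0.0, -1.02]
force: [-2.3, -1.0, 4.4]
width: 0.0137
gripper_force: 50.0
```

```bash
python3 st.py
```

```text
24.95 [-2.54 -1.71  4.74] [0.085 0.079 0.02  0.051] [ 0.5315 -0.2057  0.1528] [-3.141 -0.    -1.02 ] -0.048
```

Request:
servo_tool:
  series:
    - [[0,0,0,0.02],[0,0,0,0.02],[0,0,0,0.02],[0,0,0,0.02],[0,0,0,0],[0,0,0,0],[0,0,0,0],[0,0,0,0],[0,0,0,0],[0,0,0,0]]

```text
t: 25.83
eef_pos: [0.5314, -0.2056, 0.1527]
ee_rot: [-3.142, -0.0, -1.1]
force: [-2.7, -1.3, 3.4]
width: 0.0137
gripper_force: 50.0
```

```bash
python3 st.py
```

```text
25.9833 [-4.1  -2.42  5.04] [0.129 0.078 0.105 0.073] [ 0.5314 -0.2056  0.1526] [ 3.142  0.    -1.1  ] -0.105
```

Request:
servo_tool:
  series:
    - [[0,0,0,0.02],[0,0,0,0.02],[0,0,0,0.02],[0,0,0,0.02],[0,0,0,0],[0,0,0,0],[0,0,0,0],[0,0,0,0],[0,0,0,0],[0,0,0,0]]

```text
t: 26.87
eef_pos: [0.5313, -0.2056, 0.1526]
ee_rot: [3.141, 0.0, -1.18]
force: [-3.8, -2.0, 2.6]
width: 0.0139
gripper_force: 50.0
```

```bash
python3 st.py
```

```text
27.0167 [-3.55 -1.27  3.44] [0.231 0.222 0.177 0.221] [ 0.5313 -0.2056  0.1526] [ 3.141  0.    -1.18 ] -0.218
```

Request:
servo_tool:
  series:
    - [[0,0,0,0.02],[0,0,0,0.02],[0,0,0,0.02],[0,0,0,0.01],[0,0,0,0],[0,0,0,0],[0,0,0,0],[0,0,0,0],[0,0,0,0],[0,0,0,0]]

```text
t: 27.9
eef_pos: [0.5313, -0.2056, 0.1525]
ee_rot: [3.141, 0.0, -1.25]
force: [-3.6, -1.1, 1.6]
width: 0.0133
gripper_force: 50.1
```

```bash
python3 st.py
```

```text
28.05 [-3.9  -0.97  1.92] [0.395 0.375 0.386 0.386] [ 0.5313 -0.2056  0.1526] [ 3.141  0.    -1.25 ] -0.367
```

Moment is 0.38 N m: snug. Release and back off.

Request:
servo_tool:
  series:
    - [[0,0,0,0],[0,0,0,0],[0,0,0,0],[0,0,0,0],[0,0,0,0],[0,0,0,0],[0,0,-10,0],[0,0,-20,0],[0,0,-30,0],[0,0,-30,0]]
  claw: -1

```text
t: 28.93
eef_pos: [0.5309, -0.2056, 0.2439]
ee_rot: [3.14, 0.0, -1.25]
force: [1.3, 0.4, -0.6]
width: 0.0746
gripper_force: 0.0
```

Request:
servo_tool:
  series:
    - [[-15,0,-20,0],[-20,0,0,0],[-20,0,0,0],[-20,0,0,0],[0,0,0,0],[0,0,0,0],[0,0,0,0],[0,0,0,0],[0,0,0,0],[0,0,0,0]]

```text
t: 29.77
eef_pos: [0.5078, -0.1349, 0.2625]
ee_rot: [3.141, 0.0, -1.251]
force: [-1.0, -0.0, -0.4]
width: 0.0874
gripper_force: 0.0
```

```bash
python3 - <<'E'
from h import *
a=eyes.grab_frame('wrist');save('pics/n.png',a);c=eyes.calibration('wrist')
for n in ('key','crank_point','setscrew'):print(n,[(np.round(d['position'],3),round(d['conf'],2)) for d in recognise('wrist',n)])
P=T(S,[[-.0026,.0012,.173],[-.0026,.081,.112],[-.0026,.126,.112]]);print(P,proj('wrist',P,c).round(1).tolist())
dark=((a.max(2)<60)*255).astype(np.uint8)
n,l,st,ce=cv2.connectedComponentsWithStats(dark)
for i in range(1,n):
    if st[i,4]>200:
        r=cv2.minAreaRect(np.argwhere(l==i)[:,::-1].astype(np.float32));print(st[i],ce[i].round(1),r)
print(telemetry.get_state()['t'],telemetry.get_state()['ee_rot'])
E
```

```text
key [(array([ 0.533, -0.203,  0.179]), 0.86), (array([0.487, 0.018, 0.092]), 0.85)]
crank_point [(array([ 0.526, -0.149,  0.064]), 0.75)]
setscrew [(array([ 0.525, -0.207,  0.098]), 0.76)]
[[ 0.52972085 -0.20380985  0.173     ]
 [ 0.51472828 -0.12543088  0.112     ]
 [ 0.50627382 -0.08123221  0.112     ]] [[323.5, 105.9], [312.8, 188.8], [307.4, 230.7]]
[ 306   48   32  113 2074] [321.8 103.8] ((321.248291015625, 103.97930908203125), (113.10794830322266, 23.917098999023438), 85.2363510131836)
[301 192  19  43 596] [309.9 212.9] ((309.80767822265625, 213.53848266601562), (15.132235527038574, 41.5516357421875), 7.125016689300537)
[    0   225   640   175 43414] [288.4 335.2] ((319.5, 312.0), (174.0, 639.0), 90.0)
[  472   225   168    92 11792] [564.2 270.3] ((555.400146484375, 270.4168395996094), (90.18370056152344, 167.6749725341797), 89.43273162841797)
[211 230  31  29 507] [229.6 247.6] ((226.0, 244.0), (30.0, 28.0), -0.0)
[404 230  30  29 505] [415.5 247.4] ((418.5, 244.0), (29.0, 28.0), -0.0)
[203 288  25  28 467] [212.7 299.2] ((215.0, 301.5), (27.0, 24.0), 90.0)
[418 288  26  28 475] [432.7 298.8] ((430.5, 301.5), (27.0, 25.0), 90.0)
29.9667 [ 3.14121097e+00  9.55748462e-05 -1.25021945e+00]
```

```bash
python3 -c "
from h import *
print(ticket.job_done())"
```

```text
the job is handed in; nothing more can be done
None
```

The job is handed in: the crank stands upright with the flat facing up, and the screw was tightened with the key to about 0.38 N m. The key was left in the screw; its bar sat about 5° off the final gripper angle after release, and I did not check whether that was socket play or the screw easing back.

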